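Key a drive axle into a castor wheel and hold it home

TASK

Take the keyed axle (flat steel head with one yellow face) out of the rack, put it into the bore of the wheel clamped in the nest, turn it until its key slips into the keyway, and keep pushing against the spring ejector until its collar is flush on the hub. Finish while still gripping the axle and holding it fully home: do not let go, because the spring would push it back out. Leave the plain dark axle, the loose wheel and the grease tin alone.

Things in the scene. Friction and masses are not known exactly. Their poses are not given: they have to be found in the camera images.
- keyed_axle: Loose upright steel axle, 0.25-0.4 kg, hung by its collar in a rack hole. Origin: centre of the collar's underside, z up. Above it: round collar 44 mm wide, 6 thick. Below: round shank 18 mm wide, 50 long, last 5 mm tapered to 12. The key is on the +x side. At the start +x points at the robot (world -x) within 0.75 rad. Lift over 52 mm to clear the rack.
- axle_head (a point): Middle of the axle's flat steel head, on its axis, 24 mm above the collar's underside; axes as the axle's. Head 14 mm thick (x), 34 long (y), 36 tall: grip it across the 14 mm. Its broad +x face, on the key's side, is yellow, and so is a dab on the collar there.
- axle_key (a point): Foot of the axle's brass key, at its outer edge: 13.5 mm from the axis on the +x side, 36 mm below the collar's underside. The key is 7 mm wide (y) and 28 tall, ending 8 mm below the collar. The lowest 14 mm of the shank, below the key, are plain and enter the bore at any angle.
- nest: Fixed dark steel block 125 x 125 x 30 mm; two blue jaws (tops 65 mm above the table) clamp a castor wheel lying flat: pale yellow tyre, blue web, steel hub, 100 mm wide, 40 thick, top 85 mm above the table. Origin: centre of the underside, below the bore; z up; -x roughly faces the robot. The wheel turns only under 2 N m or more.
- bore_mouth (a point): Centre of the bore in the hub's flat top, 85 mm up; axes as the nest's. Bore 21 mm wide, 40 deep, right through. Its one keyway, 10 mm wide, out to 16 mm from the axis, lies within 0.45 rad of the nest's -x direction: not reported, feel for it or see the red line along it on the wheel. Key on hub face: collar 36 mm above here; fully home: 0.
- ejector (a joint): Brass spring plunger 14 mm wide in the bore, top 38 mm below the mouth: the axle's tip meets it with the collar 12 mm above the hub. Value: m pressed down, 0 free, 0.012 with the axle home, 0.016 at its stop. Pushes up with 4 N at 0, 10 N at 0.012.
- rack: Fixed rack: steel plate on blue sides, 85 x 200 mm, top 70 mm above the table. Origin: centre of its underside; y along its length. Two holes 29 mm square at y = -50 and +50 mm carry the two axles by their collars; which is where varies.
- plain_axle: Bystander: dark axle with a round six-sided head 28 mm across, 20 mm high above its 44 mm collar, in the other hole of the rack. Origin: centre of the collar's underside. Leave it in its place.
- spare_wheel: Bystander: loose pale wheel lying flat, 74 mm across, 28 mm high. Origin: centre of its underside. Leave it.
- tin: Bystander: closed steel grease tin with an orange band, 72 mm across, 70 mm high. Origin: centre of its underside. Leave it.

How it is judged:
By the outcome, as a careful person would: the job done as asked, in the order asked, and still so for the second after the job is handed in, while the arm keeps its last pose, push and grip.
It also fails if it takes over 58 s, if anything falls off the work surface, if the arm or the gripper's body presses on something with over 40 N, if the wrist force passes 120 N, or if a joint passes its speed limit or range.

ROBOT

A 6-joint arm with a two-finger parallel gripper is mounted at the origin on the work surface. World frame = base frame: x ahead of the robot, y to its left, z up, the work surface at z = 0. Lengths are in mm, angles in rad, forces in N, time in s.
With the tool pointing down it reaches from about 350 to 775 mm from the base axis. Payload 7.3 kg.
Tool frame: the origin (TCP) lies midway between the tips of the shut fingers; the grasp point (between the pads) lies 19 mm behind it; z points along the fingers, y is the line along which they close (so a half turn about z gives the same grasp; the last joint's range is limited). The gripper opens to 92 mm and grips with 3 to 60 N. Pads are 19 mm wide; open, the fingers measure 130 mm over their backs; the gripper's body (75 mm by 190 mm) begins 47 mm behind the grasp point.
Start: joints at [-1.313, 0.342, 1.524, -0, 1.275, -0.146], TCP at [206.304, -482.787, 226.741] pointing down, gripper open.
Joint ranges: [-2.53, 2.53], [-0.77, 2.02], [0.04, 2.7], [-1, 4.14], [0.28, 2.66], [-3.11, 3.11]. Speed limits (rad/s): [2.57, 2.57, 3.14, 3.14, 3.14, 3.14].

INTERFACE

Orientations are given as [roll, pitch, yaw] about the fixed x, y, z axes, in that order (R = Rz(yaw) Ry(pitch) Rx(roll)).
In Python, from plant import monitor, optics, workorder gives the robot as it stands. The module is installed in compiled form; this text tells all that it offers.
- The arm moves only by the tool servo_tool, never from a script. Its arguments are lists of equal length, an entry for each row: "linear": the shift along the tool's x, y, z as a fraction of full scale, a list of three; "spin": the turn about the tool's z as a fraction of full scale. In form: {"linear": [[dx, dy, dz], ...], "spin": [spin, ...]}. A call has exactly 8 rows; each row shifts and turns the commanded pose from where the row before left it, along the tool's axes as they then stand; what a row does not reach is not made up. Full scale, the value 1, is 200 mm for a shift and 90 degrees for a turn. A row lasts 1/8 s, in which the tool goes at most 62.5 mm and 10.7 degrees, less where a joint would pass 70% of its speed; a pose out of reach is approached as far as the arm can. A call with a number of a shift or a turn outside -1 to 1 is refused whole. A call with a gripper value outside its range is refused whole. "hand" is the opening, from -1 (shut) to 1 (fully open), set as the call begins (left out, the last holds). The fingers move at their own pace and stop on an object; the grip force is fixed at half the most. Time passes only in rows, so rows that do not move let the fingers close, or fill a call up. It gives the time, the measured TCP pose, the force, the opening and the grip force at its end, in the units of the state.
- monitor.get_obs(): the state, without advancing time (a new reading comes with each control period).
- optics.capture(name): name is "scene" or "side" or "wrist"; returns a dict with "frame" (480x640x3 uint8, blue, green, red), "K" (3x3 intrinsics, pixels), "world_to_cam" (4x4, takes a point from world to camera coordinates). Camera axes: x right, y down, z forward; pixel columns grow to the right and rows downward; lengths in mm; the calibration is good to about 2 mm. A picture is of the moment at which its call begins. There is no depth.
- workorder.close_job(): hands the job in; it is judged then, once.
The state is a dict: "time": time; "joint_positions": joint angles; "dq": joint speeds; "tau": joint torques, N m; "tool_pos": TCP position; "tcp_rot": TCP orientation; "contact_force": force on the tool from outside, world axes, zero at the start; "moment": the same for the moment, N m; "grip_width": finger opening in mm; "finger_force": force on a finger pad.
Only numpy, scipy, OpenCV 4.12 (cv2) and the standard library are available. Lean on these libraries where they do the work, as an engineer would, in place of code of your own. Each camera call takes 0.05 s, during which the arm holds its last target. There are 200 camera calls.

## Working session

There is one attempt and no reset: what is moved stays moved. The work goes in short steps, Python scripts to look and compute and a tool call to move; the robot and the scene stay as the last step left them, time stands still between calls to the robot, and variables do not carry over. Pictures are saved under pics/ and viewed, at most 10 in all, crops included, and the job is handed in when it is done.

Besides the shell and the picture viewer there is one more tool, called after "Request:" as name(argument=value, ...) on one line, values as JSON. servo_tool: Moves the arm, as the interface text tells. Shift numbers are shares of 200 mm and turn numbers shares of 90 degrees, none past 1 either way. Its arguments: {"type":"object","properties":{"linear":{"type":"array","items":{"type":"array","items":{"type":"number","minimum":-1,"maximum":1}}},"spin":{"type":"array","items":{"type":"number","minimum":-1,"maximum":1}},"hand":{"type":"number"}},"required":["linear","spin"]}

```bash
mkdir -p pics; cat > h.py <<'E'
import numpy as np, cv2
from plant import monitor, optics, workorder
def cap(n,f=None):
    c=optics.capture(n)
    if f: cv2.imwrite('pics/'+f,c['frame'])
    np.savez('last_'+n,**c)
    return c
def ray(c,u,v):
    T=np.array(c['world_to_cam']);R=T[:3,:3];t=T[:3,3]
    o=-R.T@t; d=R.T@np.linalg.solve(np.array(c['K']),[u,v,1.]); return o,d
def onz(c,u,v,z):
    o,d=ray(c,u,v); return o+d*(z-o[2])/d[2]
def proj(c,p):
    T=np.array(c['world_to_cam']);q=np.array(c['K'])@(T[:3,:3]@np.array(p)+T[:3,3]);return q[:2]/q[2]
E
python3 - <<'E'
from h import *
print(monitor.get_obs())
for n in ['scene','side']:
    c=cap(n,n+'0.png'); print(n,ray(c,320,240))
E
```

```text
{'time': 0.0, 'joint_positions': array([-1.31297849e+00,  3.42706312e-01,  1.52500566e+00, -3.29798190e-05,
        1.27539826e+00, -1.46017617e-01]), 'dq': array([-0.000303  , -0.00077719, -0.00021745,  0.0004717 , -0.00051269,
       -0.00218724]), 'tau': array([-1.24550301e-03, -4.31246173e+01, -2.44222587e+01,  7.16038956e-02,
        5.59325656e-02, -1.30313178e-04]), 'tool_pos': array([ 206.19639686, -482.37371067,  226.05744392]), 'tcp_rot': array([-3.14008663e+00, -1.89605862e-04,  4.03844939e-01]), 'contact_force': array([ 0.24484044, -1.0067466 , -0.12581297]), 'moment': array([-0.00375208,  0.03631019, -0.02336891]), 'finger_force': 0.0, 'grip_width': 91.88754142049402}
scene (array([1009.99124357,  571.94507548,  547.99806826]), array([-0.48088993, -0.64841183, -0.59045189]))
side (array([ 351.23336652, -635.44775524,  730.87020145]), array([ 0.28905857,  0.69304438, -0.66041304]))
```

View pics/scene0.png

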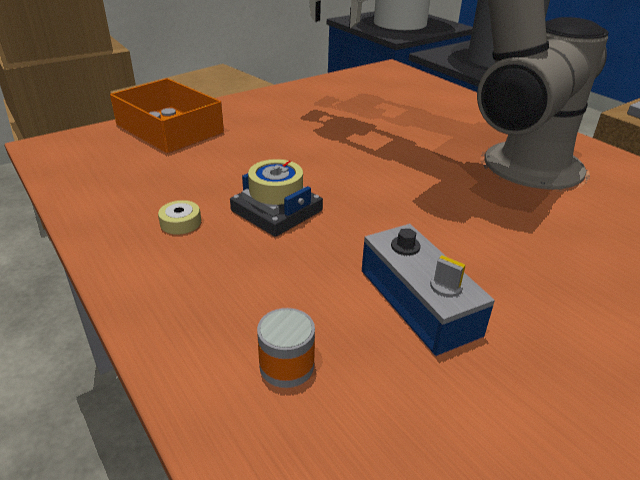

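View pics/side0.png

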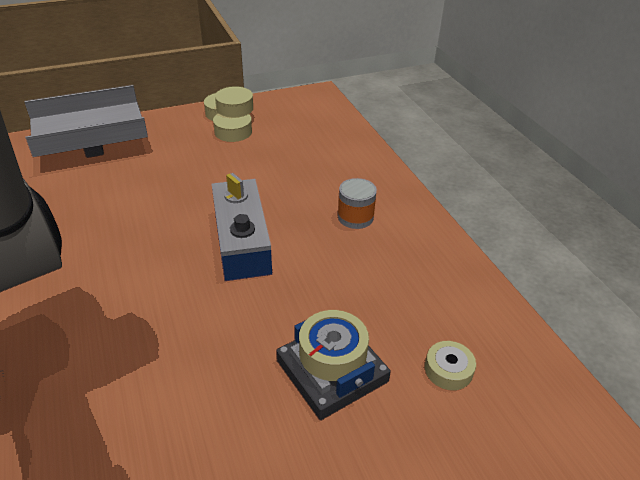

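The scene picture shows the keyed axle at about (450,272), the plain axle at (405,240) and the wheel at (277,172). In the side picture they are at (236,188), (242,225) and (334,338), with the red line running to about (312,352). I'll get rough positions, then refine them with the wrist camera.

```bash
python3 - <<'E'
from h import *
s=dict(np.load('last_scene.npz'));d=dict(np.load('last_side.npz'))
print('head top',onz(s,452,261,112),onz(d,234,177,112))
print('collar',onz(s,447,287,76),onz(d,236,196,76))
print('hub',onz(s,277,172,85),onz(d,334,337,85))
print('red outer',onz(s,291,162,85),onz(d,311,354,85))
for n,c in(('s',s),('d',d)):
    h=cv2.cvtColor(c['frame'],cv2.COLOR_BGR2HSV)
    m=cv2.inRange(h,(22,180,120),(32,255,255)); print(n,[ (x[0:5].tolist()) for x in cv2.connectedComponentsWithStats(m)[2] if x[4]>8])
    m=cv2.inRange(h,(0,190,100),(5,255,255))|cv2.inRange(h,(174,190,100),(180,255,255)); print(n,[ (x[0:5].tolist()) for x in cv2.connectedComponentsWithStats(m)[2] if x[4]>8])
c=cap('wrist'); print(ray(c,320,240), c['K'])
print(proj(c,monitor.get_obs()['tool_pos']))
E
```

```text
head top [536.23310021 230.37914263 112.        ] [538.13959096 231.91243156 112.        ]
collar [545.48006215 237.83429702  76.        ] [536.34558937 221.77665927  76.        ]
hub [ 576.18337494 -148.59955029   85.        ] [ 575.79089788 -158.68135753   85.        ]
red outer [ 534.18755171 -166.84247807   85.        ] [ 534.51405281 -175.08216399   85.        ]
s [[0, 0, 640, 480, 307130], [440, 256, 25, 12, 70]]
s [[0, 0, 640, 480, 307187], [283, 160, 8, 6, 13]]
d [[0, 0, 640, 480, 307175], [229, 174, 11, 10, 13]]
d [[0, 0, 640, 480, 307157], [309, 345, 14, 11, 43]]
(array([ 269.33594518, -455.86006612,  382.57924695]), array([-0.22719978, -0.10950398, -0.9677671 ])) [[389.00864942   0.         314.76141842]
 [  0.         389.00864942 240.635373  ]
 [  0.           0.           1.        ]]
[314.80392289 302.04136753]
```

Request:
servo_tool(linear=[[0.183,-0.164,0],[0.183,-0.164,0],[0.183,-0.164,0],[0.183,-0.164,0],[0.183,-0.164,0],[0.183,-0.164,0],[0.183,-0.164,0],[0.183,-0.164,0]], spin=[0,0,0,0,0,0,0,0])

```text
time: 1.15
tool_pos: [372.8, -124.9, 226.7]
tcp_rot: [3.141, -0.0, 0.404]
contact_force: [1.4, 0.2, -0.3]
grip_width: 91.7
finger_force: 0.0
```

Request:
servo_tool(linear=[[0.183,-0.164,0],[0.183,-0.164,0],[0.183,-0.164,0],[0.183,-0.164,0],[0.183,-0.164,0],[0.183,-0.164,0],[0.183,-0.164,0],[0.183,-0.164,0]], spin=[0,0,0,0,0,0,0,0])

```text
time: 2.15
tool_pos: [539.0, 231.4, 226.4]
tcp_rot: [3.141, 0.001, 0.404]
contact_force: [0.0, -0.0, -0.2]
grip_width: 91.7
finger_force: 0.0
```

Request:
servo_tool(linear=[[0,0,0],[0,0,0],[0,0,0],[0,0,0],[0,0,0],[0,0,0],[0,0,0],[0,0,0]], spin=[-0.106,-0.106,-0.106,-0.106,-0.106,-0.106,-0.106,0])

```text
time: 3.15
tool_pos: [538.5, 229.8, 226.4]
tcp_rot: [-3.141, 0.0, 1.568]
contact_force: [-0.1, 0.2, -0.3]
grip_width: 91.7
finger_force: 0.0
```

```bash
python3 - <<'E'
from h import *
c=cap('wrist','w1.png'); o=monitor.get_obs(); print(o['time'],o['tool_pos'],o['tcp_rot'],o['joint_positions'])
print(proj(c,[538,230,112]))
E
```

```text
3.2 [538.49290074 229.86384418 226.41112821] [-3.14109778e+00  2.37462098e-04  1.56588918e+00] [ 2.72640618e-01  4.54422775e-01  1.35033248e+00 -9.53652838e-05
  1.33737841e+00  2.77569905e-01]
[313.56889982 236.66187358]
```

View pics/w1.png

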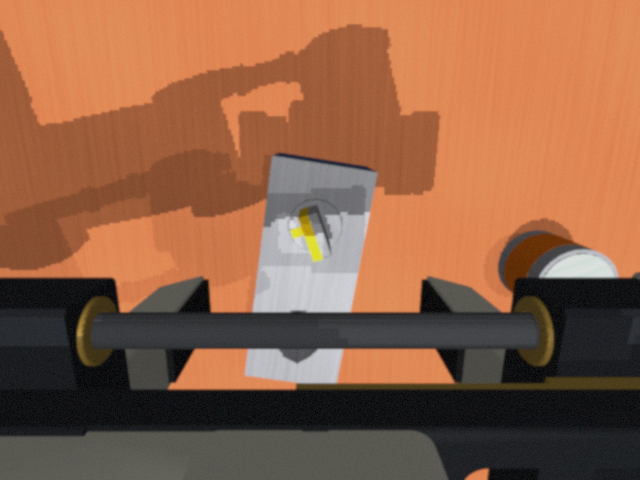

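The wrist picture shows the head at about (315,232), with its yellow face to the left and the dab at (295,232). I'll enlarge it.

```bash
python3 - <<'E'
from h import *
c=np.load('last_wrist.npz')
f=c['frame'][185:285,260:380]; cv2.imwrite('pics/w1c.png',cv2.resize(f,None,fx=6,fy=6,interpolation=cv2.INTER_NEAREST))
h=cv2.cvtColor(c['frame'],cv2.COLOR_BGR2HSV)
m=cv2.inRange(h,(22,150,90),(34,255,255)); m[:190]=0;m[275:]=0
print(cv2.connectedComponentsWithStats(m)[2:])
E
```

```text
(array([[     0,      0,    640,    480, 306666],
       [   292,    208,     30,     53,    534]], dtype=int32), array([[319.52132939, 239.50979893],
       [307.25093633, 233.87265918]]))
```

View pics/w1c.png

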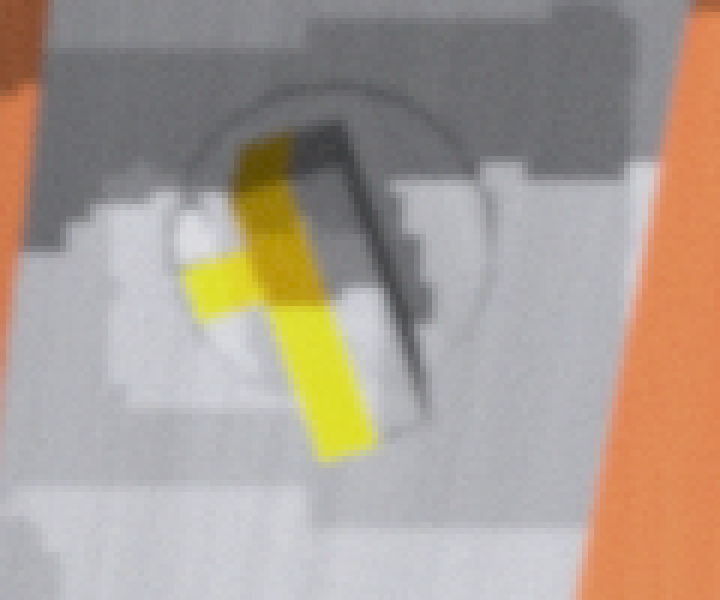

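```bash
python3 - <<'E'
from h import *
c=np.load('last_wrist.npz')
P=lambda x,y,z:onz(c,260+x/6,185+y/6,z)
q=[P(238,150,112),P(345,122,112),P(427,407,112),P(320,462,112)]
print(q, sum(q)/4)
u=q[2]-q[1]+q[3]-q[0]; print('long dir',np.arctan2(u[1],u[0]),np.linalg.norm(u)/2)
col=P(330,252,76);print('collar',col); d=P(190,295,76)-P(330,252,76); print('dab',np.arctan2(d[1],d[0]))
E
```

```text
[array([528.26579996, 249.40632931, 112.        ]), array([540.84184597, 252.69565244, 112.        ]), array([550.72569755, 217.869864  , 112.        ]), array([537.76175886, 210.92703069, 112.        ])] [539.39877559 232.72471911 112.        ]
long dir -1.3123375053920197 37.91178195111921
collar [539.03058646 228.99725768  76.        ]
dab -2.8393600520379607
```

Request:
servo_tool(linear=[[0,0,0],[0,0,0],[0,0,0.14],[0,0,0.14],[0,0,0.14],[0,0,0.14],[0,0,0.12],[0,0,0.055]], spin=[-0.091,-0.091,0,0,0,0,0,0])

```text
time: 4.2
tool_pos: [537.9, 229.7, 78.3]
tcp_rot: [-3.139, 0.0, 1.853]
contact_force: [0.1, -0.3, 1.1]
grip_width: 92.0
finger_force: 0.0
```

Request:
servo_tool(linear=[[0,0,0],[0,0,0],[0,0,0],[0,0,0],[0,0,0],[0,0,0],[0,0,0],[0,0,0]], spin=[0,0,0,0,0,0,0,0], hand=-1)

```text
time: 5.2
tool_pos: [538.6, 229.9, 79.7]
tcp_rot: [-3.142, 0.0, 1.855]
contact_force: [-0.2, 0.1, 0.3]
grip_width: 16.4
finger_force: 0.0
```

Request:
servo_tool(linear=[[0,0,0],[0,0,0],[0,0,0],[0,0,0],[0,0,-0.05],[0,0,-0.15],[0,0,-0.15],[0,0,-0.15]], spin=[0,0,0,0,0,0,0,0])

```text
time: 6.2
tool_pos: [538.4, 229.8, 181.0]
tcp_rot: [-3.141, 0.0, 1.855]
contact_force: [0.2, 0.4, -2.5]
grip_width: 14.1
finger_force: 30.0
```

```bash
python3 - <<'E'
from h import *
s=np.load('last_scene.npz');d=np.load('last_side.npz')
o=monitor.get_obs(); print(o['tool_pos'],o['tcp_rot'],o['contact_force'],o['moment'],o['grip_width'],o['finger_force'])
# wheel: hub from tyre top? red fits
for n,c in(('s',s),('d',d)):
    x0,y0=((235,145) if n=='s' else (285,300)); f=c['frame'][y0:y0+75,x0:x0+100]
    h=cv2.cvtColor(f,cv2.COLOR_BGR2HSV)
    r=cv2.inRange(h,(0,170,90),(6,255,255))|cv2.inRange(h,(172,170,90),(180,255,255))
    ys,xs=np.nonzero(r); W=np.array([onz(c,x+x0,y+y0,85)[:2] for x,y in zip(xs,ys)])
    vx,vy,px,py=cv2.fitLine(W.astype(np.float32),cv2.DIST_L2,0,.01,.01).ravel()
    print(n,'red',W.mean(0),np.arctan2(vy,vx),np.ptp(W,axis=0),len(W))
    cv2.imwrite(f'pics/hub_{n}.png',cv2.resize(f,None,fx=4,fy=4,interpolation=cv2.INTER_NEAREST))
a=[cv2.imread(f'pics/hub_{n}.png') for n in 'sd']; cv2.imwrite('pics/hubs.png',cv2.hconcat(a))
E
```

```text
[538.44845409 229.81849009 180.98201898] [-3.14147110e+00  9.99672925e-05  1.85520161e+00] [ 0.2199662   0.42405783 -2.51529   ] [-0.06411682 -0.13435565  0.00766497] 14.143500543135916 29.979711771011353
s red [ 543.68934576 -168.42522292] 0.5139084 [20.51086863 14.78046494] 17
d red [ 542.92774886 -170.49312243] 0.41440073 [21.94759253 11.72907126] 44
```

View pics/hubs.png

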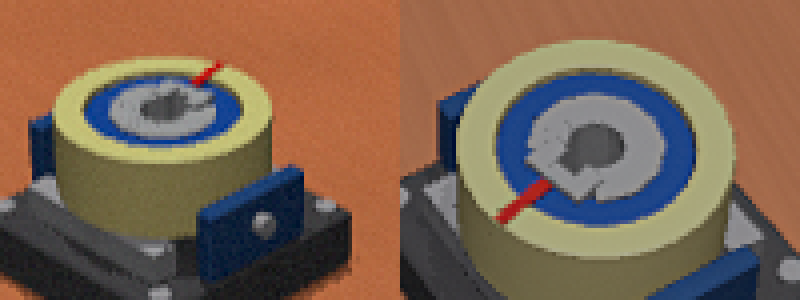

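Request:
servo_tool(linear=[[-0.1,-0.0133,0],[-0.2,-0.0266,0],[-0.2,-0.0266,0],[-0.2,-0.0266,0],[-0.2,-0.0266,0],[-0.2,-0.0266,0],[-0.2,-0.0266,0],[-0.2,-0.0266,0]], spin=[0,0,0,0,0,0,0,0])

```text
time: 7.2
tool_pos: [583.4, -71.6, 178.2]
tcp_rot: [-3.139, -0.001, 1.854]
contact_force: [0.8, -0.1, -3.2]
grip_width: 14.0
finger_force: 30.0
```

Request:
servo_tool(linear=[[-0.2,-0.0266,0],[-0.2,-0.0266,0],[-0.2,-0.0266,0],[-0.12,-0.016,0],[-0.066,-0.0088,0],[0,0,0],[0,0,0],[0,0,0]], spin=[0,0,0,0,0,-0.086,0,0])

```text
time: 8.2
tool_pos: [608.5, -225.2, 179.7]
tcp_rot: [-3.141, -0.0, 1.989]
contact_force: [0.2, 0.5, -3.8]
grip_width: 14.2
finger_force: 30.0
```

```bash
python3 - <<'E'
from h import *
c=cap('wrist','w2.png'); o=monitor.get_obs(); print(o['time'],o['tool_pos'],o['tcp_rot'],o['joint_positions'])
print(proj(c,[576,-153,85]))
E
```

```text
8.25 [ 608.55890196 -225.32850648  179.73673027] [-3.14153313e+00 -1.12217433e-04  1.98926041e+00] [-4.72630604e-01  6.07317683e-01  1.21852290e+00  2.50469923e-05
  1.31587676e+00 -8.91101013e-01]
[313.29955086 119.93137896]
```

View pics/w2.png

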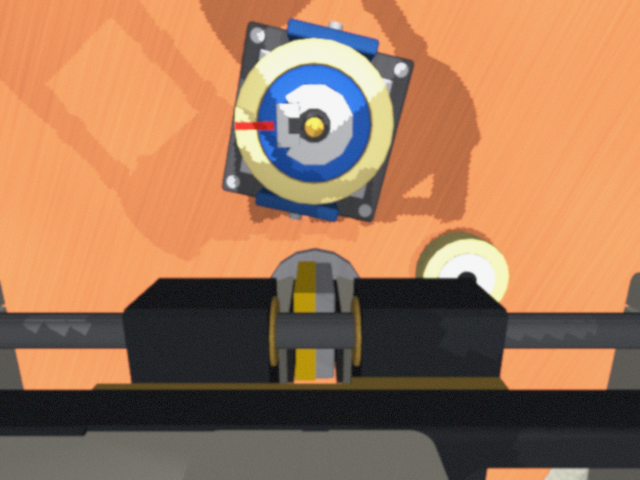

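The picture shows the wheel at about (314,121), with the keyway slot to the left, the brass plunger at (314,127) and the red line running from (236,126) to (273,126). The axle is held squarely.

```bash
python3 - <<'E'
from h import *
c=np.load('last_wrist.npz'); f=c['frame']; h=cv2.cvtColor(f,cv2.COLOR_BGR2HSV)
b=cv2.inRange(h,(100,150,60),(125,255,255)); b[:60]=0;b[186:]=0; b[:,:250]=0;b[:,375:]=0
ty=cv2.inRange(h,(20,50,120),(34,170,255)); ty[215:]=0; ty[:, 400:]=0
def fit(m,z,name):
    k=cv2.findContours(m,cv2.RETR_EXTERNAL,cv2.CHAIN_APPROX_NONE)[0]; k=max(k,key=cv2.contourArea); k=cv2.convexHull(k)[:,0]
    W=np.array([onz(c,x,y,z)[:2] for x,y in k]).astype(np.float32)
    print(name,cv2.minEnclosingCircle(W),cv2.fitEllipse(W))
fit(ty,85,'tyre'); fit(b,85,'web')
g=cv2.inRange(h,(0,0,100),(180,40,255)); g[:82]=0;g[165:]=0;g[:,:272]=0;g[:,358:]=0
fit(g,85,'hub')
r=cv2.inRange(h,(0,200,120),(4,255,255))|cv2.inRange(h,(174,190,100),(180,255,255)); r[160:]=0;r[:,:230]=0;r[:100]=0;r[:,280:]=0
ys,xs=np.nonzero(r); W=np.array([onz(c,x,y,85)[:2] for x,y in zip(xs,ys)]).astype(np.float32)
v=cv2.fitLine(W,cv2.DIST_L2,0,.01,.01).ravel();print('red',W.mean(0),np.arctan2(v[1],v[0]),xs.min(),xs.max(),ys.min(),ys.max())
p=cv2.inRange(h,(20,150,100),(32,255,255)); p[:110]=0;p[145:]=0;p[:,:295]=0;p[:,335:]=0
ys,xs=np.nonzero(p); print('plunger',xs.mean(),ys.mean(),onz(c,xs.mean(),ys.mean(),47))
o=onz(c,293,126,85);print('slot',o, 'axle collar px (314,250)->top')
for q in [(576,-153,85),(608.5,-225.3,76+101)]: print(proj(c,q))
E
```

```text
tyre ((577.391845703125, -155.91795349121094), 49.64051055908203) ((578.0858154296875, -158.68299865722656), (90.06680297851562, 101.96966552734375), 102.9276123046875)
web ((577.3438720703125, -155.70115661621094), 34.53365707397461) ((577.3741455078125, -155.69036865234375), (68.72278594970703, 68.79224395751953), 138.53167724609375)
hub ((576.7841796875, -155.79954528808594), 24.668790817260742) ((577.20263671875, -155.7968292236328), (47.5834846496582, 48.25254821777344), 118.98475646972656)
red [ 547.28827 -169.32494] 0.42230952 237 272 122 128
plunger 314.0603015075377 128.72361809045225 [ 578.13161081 -156.75952192   47.        ]
slot [ 565.96506406 -161.39476022   85.        ] axle collar px (314,250)->top
[313.29955086 119.93137896]
[313.56597498 298.54668527]
```

```bash
python3 - <<'E'
from h import *
c=np.load('last_wrist.npz'); f=c['frame']
y=1.98926; t=np.array([608.56,-225.33]); X=np.array([np.cos(y),np.sin(y)])
for z in (170.5,176.5):
  for e in (-2,0,2): p=t+X*(22+e); print(z,e,proj(c,[*p,z]))
print(f[240:262,314].tolist())
E
```

```text
170.5 -2 [313.65572679 250.87571145]
170.5 0 [313.65171129 246.52755547]
170.5 2 [313.64767206 242.15370129]
176.5 -2 [313.62434609 254.78029296]
176.5 0 [313.62009458 250.29209611]
176.5 2 [313.61581706 245.77644362]
[[102, 162, 246], [104, 165, 246], [102, 162, 246], [105, 162, 246], [101, 161, 246], [98, 158, 245], [101, 156, 241], [97, 135, 217], [88, 105, 150], [93, 94, 106], [102, 102, 102], [124, 120, 120], [132, 130, 129], [136, 134, 131], [138, 133, 131], [134, 133, 132], [134, 132, 131], [135, 130, 131], [134, 130, 131], [132, 128, 128], [123, 126, 129], [87, 111, 121]]
```

Request:
servo_tool(linear=[[0.1,0,0],[0.15,0,0],[0.1,-0.0015,0],[0.0345,0,0],[0,0,0],[0,0,0.08],[0,0,0.08],[0,0,0]], spin=[0,0,0,0,-0.004,0,0,0])

```text
time: 9.25
tool_pos: [575.7, -155.8, 145.1]
tcp_rot: [-3.138, -0.003, 1.996]
contact_force: [-0.4, 0.5, -3.0]
grip_width: 13.8
finger_force: 30.0
```

Request:
servo_tool(linear=[[0,0,0.01],[0,0,0.01],[0,0,0.01],[0,0,0.01],[0,0,0.01],[0,0,0.01],[0,0,0],[0,0,0]], spin=[0,0,0,0,0,0,0,0])

```text
time: 10.25
tool_pos: [577.0, -155.9, 135.7]
tcp_rot: [3.142, 0.0, 1.997]
contact_force: [0.8, 0.1, -3.1]
grip_width: 14.0
finger_force: 30.0
```

```bash
python3 - <<'E'
from h import *
o=monitor.get_obs(); print(o['tool_pos'],o['tcp_rot'],o['contact_force'],o['moment'])
E
```

```text
[ 576.95666196 -155.92031818  135.74395856] [3.14155627e+00 1.42812605e-04 1.99655398e+00] [ 0.75234918  0.06598807 -3.12498798] [-0.0208785  -0.09392912 -0.01984859]
```

Request:
servo_tool(linear=[[0,0,0.01],[0,0,0.01],[0,0,0.01],[0,0,0.005],[0,0,0.005],[0,0,0],[0,0,0],[0,0,0]], spin=[0,0,0,0,0,0,0,0])

```text
time: 11.25
tool_pos: [577.0, -155.9, 127.8]
tcp_rot: [3.142, 0.0, 1.997]
contact_force: [0.1, -0.1, -2.9]
grip_width: 13.7
finger_force: 30.0
```

Request:
servo_tool(linear=[[0,0,0.01],[0,0,0.015],[0,0,0.015],[0,0,0.015],[0,0,0.015],[0,0,0.015],[0,0,0],[0,0,0]], spin=[0,0,0,0,0,0,0,0])

```text
time: 12.25
tool_pos: [577.0, -155.9, 110.8]
tcp_rot: [3.142, 0.0, 1.997]
contact_force: [-0.3, 0.3, -3.3]
grip_width: 13.9
finger_force: 30.0
```

Request:
servo_tool(linear=[[0,0,0.01],[0,0,0.01],[0,0,0.01],[0,0,0.01],[0,0,0.01],[0,0,0.01],[0,0,0.01],[0,0,0]], spin=[0,0,0,0,0,0,0,0])

```text
time: 13.25
tool_pos: [577.0, -155.9, 96.9]
tcp_rot: [3.141, 0.0, 1.997]
contact_force: [-1.7, -0.2, 5.5]
grip_width: 14.1
finger_force: 30.0
```

Request:
servo_tool(linear=[[0,0,0.005],[0,0,0.005],[0,0,0],[0,0,0],[0,0,0],[0,0,0],[0,0,0],[0,0,0]], spin=[0,0,0,0,0,0,0,0])

```text
time: 14.25
tool_pos: [577.1, -156.0, 95.2]
tcp_rot: [3.141, 0.0, 1.997]
contact_force: [-2.0, 0.6, 6.8]
grip_width: 13.8
finger_force: 30.0
```

Request:
servo_tool(linear=[[0,0,0.005],[0,0,0],[0,0,0],[0,0,0],[0,0,0],[0,0,0],[0,0,0],[0,0,0]], spin=[0,0,0,0,0,0,0,0])

```text
time: 15.25
tool_pos: [577.1, -156.0, 94.6]
tcp_rot: [3.141, 0.001, 1.997]
contact_force: [-3.8, 1.6, 9.0]
grip_width: 13.9
finger_force: 30.0
```

Request:
servo_tool(linear=[[0,0,0.005],[0,0,0],[0,0,0],[0,0,0],[0,0,0],[0,0,0],[0,0,0],[0,0,0]], spin=[0,0,0,0,0,0,0,0])

```text
time: 16.25
tool_pos: [577.1, -156.0, 94.6]
tcp_rot: [3.141, 0.001, 1.997]
contact_force: [-5.6, 2.0, 14.9]
grip_width: 13.7
finger_force: 30.0
```

```bash
python3 - <<'E'
from h import *
o=monitor.get_obs(); print(o['tool_pos'],o['contact_force'],o['moment'])
a=cap('side'); b=cap('scene')
f=lambda c,p:cv2.resize(c['frame'][int(p[1])-50:int(p[1])+40,int(p[0])-45:int(p[0])+45],None,fx=4.4,fy=4.4,interpolation=cv2.INTER_CUBIC)
cv2.imwrite('pics/home.png',cv2.hconcat([f(a,(334,330)),f(b,(277,170))]))
E
```

```text
[ 577.07846437 -155.95496571   94.58385492] [-5.64352677  1.97928591 14.89910967] [ 0.42115307  1.07974365 -0.01961841]
```

View pics/home.png

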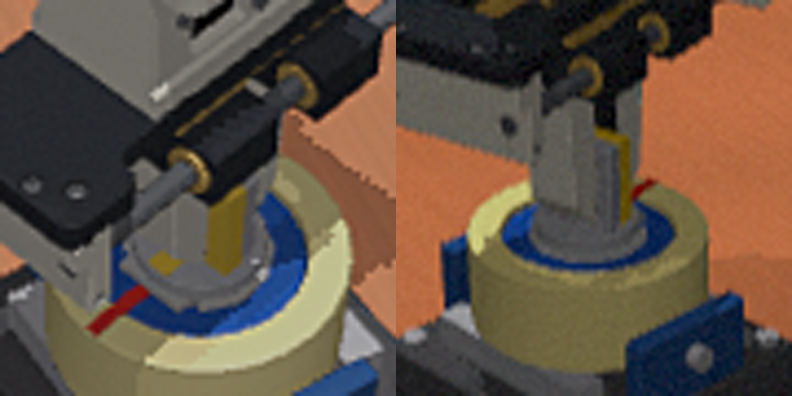

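The pictures show the collar sitting flat on the hub, with the yellow dab lined up with the red line. Travel has stopped hard at z = 94.6 (94.7 expected), and the push is well above the spring force, so I'm handing it in.

```bash
python3 -c "
from plant import workorder
print(workorder.close_job())"
```

```text
the job is handed in; nothing more can be done
None
```

The keyed axle is in the wheel with its key in the keyway and its collar flush on the hub, still gripped and held home against the spring; I handed the job in at about 16 s, and no verdict came back.

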